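Seat a resin specimen and light it with a raking torch

TASK

Set the flat oblong resin block down into the pocket of the grey mount so that it lies flat, square and fully home, and let go of it. Then draw the torch out of its wooden stand and finish while holding it raised and still, leaning at about 45 degrees with its lens pointing at the middle of the block's top from about 10 cm away. Do not let the block or the torch drop, and leave the other objects where they are.

Things in the scene. Friction and masses are not known exactly. Their poses are not given: they have to be found in the camera images.
- specimen: Flat oblong block of clear yellowish resin, 80 (its x) x 44 (its y) x 32 mm high, about 0.12 kg, with a dark sherd cast inside; starts lying flat on the table on the robot's left or right, the torch stand on the other side. Origin: centre of its underside, z up.
- specimen_top (a point): Centre of the top face of the resin block, 32 mm above the block's origin.
- mount: Grey board fixed to the table, 150 (x) x 100 (y) x 20 mm high, with a rectangular pocket in the middle of its top, 84 (x) x 48 (y) mm, 10 mm deep (2 mm play all round): a seated block's underside is 10 mm above the table. Flat black and white scale bar along its -y edge. Origin: centre of its underside. The block fits either way round, long side along the mount's x.
- torch_stand: Wooden block fixed to the table, 80 x 80 x 60 mm high, with a vertical round well in the middle of its top, 38 mm across and 50 mm deep; the torch stands loosely in it and leans if bumped. Origin: centre of its underside, on the table.
- torch: Round dark metal torch, 150 mm long, 0.14 kg, upright in the stand's well, lens down, lens 10 mm above the table. Origin: centre of the lens face; z runs along the torch from lens to tail (light leaves along -z). Head 34 mm across for the first 30 mm, tapering to a 24 mm barrel from 42 to 147 mm, then a small tail button. Clear of the stand once the lens is over 60 mm above the table.
- resin_cube: Bystander: resin cube of 52 mm side with a dark sherd. Origin: centre of its underside.
- stone_core: Bystander: rough stone cylinder, 52 mm across, 66 mm high. Origin: centre of its underside.
- glass_jar: Bystander: small green glass bottle, 60 mm across, 95 mm high. Origin: centre of its underside.
Not all that is in view belongs to the job. Leave any blue or green look-alike of the specimen alone.

How it is judged:
On the way, in this order (a step that is already met when the one before it is completed fails the run):
1. the resin block lies flat and square at the bottom of the mount's pocket, let go, with the torch still in its stand (horizontal distance between specimen and mount below 0.006 m and z of specimen in the frame of mount below 0.0125 m and angle between specimen's own z axis and vertical below 0.05 rad and angle between the x axis of specimen and the x axis of mount, either way round below 0.12 rad and contact force between the fingers and specimen below 0.05 N and linear speed of specimen below 0.02 m/s and z of torch in the frame of torch_stand below 0.02 m), for 0.2 s.
2. the torch is gripped and drawn clear of its stand (contact force between the fingers and torch above 1 N and contact force between torch and torch_stand below 0.05 N and height (world z) of torch above 0.062 m), for 0.1 s.
At the end, for the whole second after the job is handed in: Block seated in the pocket (6 mm, 0.12 rad, 2.5 mm off the floor, tilt 0.05 rad) and let go; torch held still by the fingers, touching nothing else, lens over 62 mm up, leaning 30 to 60 degrees, lens down, centre of the block's top within 25 mm of its axis and 60 to 150 mm ahead of the lens (all of step 2 and horizontal distance between specimen and mount below 0.006 m and z of specimen in the frame of mount below 0.0125 m and angle between specimen's own z axis and vertical below 0.05 rad and angle between the x axis of specimen and the x axis of mount, either way round below 0.12 rad and contact force between each of the fingers, torch and specimen below 0.05 N and contact force between torch and mount below 0.05 N and contact force between torch and resin_cube below 0.05 N and contact force between torch and stone_core below 0.05 N and contact force between torch and glass_jar below 0.05 N and x of specimen_top in the frame of torch between -0.025 and 0.025 m and y of specimen_top in the frame of torch between -0.025 and 0.025 m and z of specimen_top in the frame of torch between -0.15 and -0.06 m and angle between torch's own z axis and vertical between 0.52 and 1.05 rad and linear speed of torch below 0.03 m/s and angular speed of torch below 0.2 rad/s and linear speed of specimen below 0.02 m/s); the arm keeps its last pose, push and grip.
It fails at once if a bystander object is moved by more than 30 mm (distance of any of resin_cube, stone_core, glass_jar from where it was at the start of the episode above 0.03 m).
It fails at once if the block is dropped (moves at over 0.5 m/s while out of the fingers) (linear speed of specimen above 0.5 m/s and contact force between the fingers and specimen below 0.05 N).
It fails at once if the torch is dropped (moves at over 0.5 m/s while out of the fingers) (linear speed of torch above 0.5 m/s and contact force between the fingers and torch below 0.05 N).
It also fails if it takes over 61 s, if anything falls off the work surface, if the arm or the gripper's body presses on something with over 40 N, if the wrist force passes 120 N, or if a joint passes its speed limit or range.

ROBOT

A 6-joint arm with a two-finger parallel gripper is mounted at the origin on the work surface. World frame = base frame: x ahead of the robot, y to its left, z up, the work surface at z = 0. Lengths are in m, angles in rad, forces in N, time in s.
With the tool pointing down it reaches from about 0.35 to 0.975 m from the base axis. Payload 4.9 kg.
Tool frame: the origin (TCP) lies midway between the tips of the shut fingers; the grasp point (between the pads) lies 19 mm behind it; z points along the fingers, y is the line along which they close (so a half turn about z gives the same grasp; the last joint's range is limited). The gripper opens to 85 mm and grips with 20 to 120 N. Pads are 22 mm wide; open, the fingers measure 114 mm over their backs; the gripper's body (76 mm by 85 mm) begins 54 mm behind the grasp point. The pads swing forward as they close: fully open they stand 13 mm farther back than shut.
Start: joints at [1.135, 0.053, 1.613, -0, 1.476, -0.119], TCP at [0.195, 0.594, 0.231] pointing down, gripper open.
Joint ranges: [-3.01, 3.01], [-1.01, 2.22], [0.06, 2.58], [-1.02, 4.17], [0.09, 2.62], [-3.14, 3.14]. Speed limits (rad/s): [2.57, 2.57, 3.14, 3.14, 3.14, 3.14].

INTERFACE

Orientations are given as a unit quaternion [w, x, y, z].
In Python, from plant import * gives the robot as it stands.
- The arm moves only by the tool jog_arm, never from a script. Its argument "targets" is a list of rows, each a list of 3 entries, a list of its own where there are three numbers: the shift along the tool's x, y, z in units of 25 mm (1.0 is 25 mm), then the turn, a rotation vector about the tool's x, y, z in units of 8 degrees (1.0 is 8 degrees), then the opening in per cent of the stroke, from 0 (shut) to 100 (fully open). A call has 1 to 8 rows; each row is the pose to reach, as a shift and turn from the pose commanded when the call began, along the tool's axes at that moment; what a row does not reach only later rows make up. A row lasts 1/8 s, in which the tool goes at most 62.5 mm and 10.7 degrees, less where a joint would pass 70% of its speed; a pose out of reach is approached as far as the arm can. A call with a gripper value outside its range is refused whole. The fingers move at their own pace and stop on an object; the grip force is fixed at half the most. Time passes only in rows, so rows that repeat a pose let the fingers close. It gives the time, the measured TCP pose, the force, the opening and the grip force at its end, in the units of the state.
- state(): the state, without advancing time (a new reading comes with each control period).
- grab_frame(name): name is "scene" or "top" or "wrist"; returns (picture, depth): 400x640x3 uint8, red, green, blue; 400x640 float32, m along the optical axis (not along the pixel's ray), 0 where there is no reading.
- camera_params(name): a dict with "fovy" (degrees; the focal length in pixels is half the picture's height over the tangent of half this angle, whatever the lens; pixels are square), "cx", "cy" (the principal point, pixels), "rvec" (rotation vector, rad) and "tvec" (3), from world to camera coordinates, as OpenCV has them; the wrist camera has in their place "hand_eye" (4x4, takes a point from camera to tool coordinates, whose origin is the TCP and whose axes are the flange's). Camera axes: x right, y down, z forward; pixel columns grow to the right and rows downward; lengths in m; the calibration is good to about 2 mm. The wrist camera is an equidistant fisheye: a pixel r from the principal point sees the ray r / f radians off the axis. A picture is of the moment at which its call begins: read the wrist's pose just before it. camera_params takes no time and is no camera call.
- job_done(): hands the job in; it is judged then, once.
The state is a dict: "time": time; "joint_pos": joint angles; "joint_vel": joint speeds; "joint_efforts": joint torques, N m; "tool_pos": TCP position; "tool_rot": TCP orientation; "contact_force": force on the tool from outside, world axes, zero at the start; "ft_torque": the same for the moment, N m; "gripper_width": opening from 0.0 (shut) to 1.0 (fully open); "grasp_force": force on a finger pad.
Only numpy, scipy, OpenCV 4.12 (cv2) and the standard library are available. Lean on these libraries where they do the work, as an engineer would, in place of code of your own. Each camera call takes 0.05 s, during which the arm holds its last target. There are 200 camera calls.

## Working session

There is one attempt and no reset: what is moved stays moved. The work goes in short steps, Python scripts to look and compute and a tool call to move; the robot and the scene stay as the last step left them, time stands still between calls to the robot, and variables do not carry over. Pictures are saved under pics/ and viewed, at most 10 in all, crops included, and the job is handed in when it is done.

Besides the shell and the picture viewer there is one more tool, called after "Request:" as a command line: name --argument value ..., lists and objects as JSON in quotes. jog_arm: Moves the arm, as the interface text tells. Its arguments: {"type":"object","properties":{"targets":{"type":"array"}},"required":["targets"]}

```bash
mkdir -p pics; cat > h.py <<'E'
from plant import *
import numpy as np, cv2
from scipy.spatial.transform import Rotation as R
def grab(n):
    s=state(); im,d=grab_frame(n); p=camera_params(n); np.savez('last_%s.npz'%n,im=im,d=d,tp=s['tool_pos'],tr=s['tool_rot']); return im,d,p
def load(n):
    z=np.load('last_%s.npz'%n); return z['im'],z['d'],camera_params(n),z['tp'],z['tr']
def cloud(n):
    im,d,p,tp,tr=load(n); f=200/np.tan(np.radians(p['fovy'])/2)
    v,u=np.mgrid[:400,:640].astype(float); x=(u-p['cx'])/f; y=(v-p['cy'])/f
    if n=='wrist':
        r=np.hypot(x,y)+1e-9; t=np.minimum(np.tan(np.minimum(r,1.5)),20)/r; x=x*t;y=y*t
    P=np.stack([x*d,y*d,d],-1).reshape(-1,3)
    if n=='wrist':
        H=np.array(p['hand_eye']); P=P@H[:3,:3].T+H[:3,3]
        P=R.from_quat(np.roll(tr,-1)).apply(P)+tp
    else:
        Rm=cv2.Rodrigues(np.array(p['rvec'],float))[0]; P=(P-np.array(p['tvec']).ravel())@Rm
    P[d.ravel()==0]=np.nan
    return P.reshape(400,640,3)
def save(im,name): cv2.imwrite('pics/'+name,im[...,::-1])
E
python3 - <<'E'
from h import *
s=state();print(s['time'],s['tool_rot'],s['contact_force'])
a=grab('top')[0];b=grab('scene')[0]
save(a,'top0.png');save(b,'scene0.png')
for n in('top','scene'):
    p=camera_params(n);print(p)
P=cloud('top')
np.set_printoptions(precision=3,suppress=True)
for v in range(20,400,40):print([tuple(np.round(P[v,u],2)) for u in (40,320,600)])
E
```

```text
0.0 [-3.00569291e-04  1.57713545e-01  9.87484354e-01 -9.99140980e-04] [ 0.49759477  0.17870535 -0.22581   ]
{'fovy': 47.508181240169826, 'cx': 329.99805609903296, 'cy': 204.72358813524306, 'rvec': array([ 2.14844361, -2.16644923,  0.15434882]), 'tvec': array([-0.02361455,  0.59531742,  0.99653398])}
{'fovy': 46.245868141877814, 'cx': 321.856739017867, 'cy': 195.87120993517385, 'rvec': array([ 1.12074854,  2.21541977, -1.15774434]), 'tvec': array([ 0.39617937, -0.22609684,  1.44690977])}
[(np.float64(1.5), np.float64(1.18), np.float64(-0.75)), (np.float64(1.49), np.float64(-0.0), np.float64(-0.75)), (np.float64(1.49), np.float64(-1.2), np.float64(-0.75))]
[(np.float64(0.97), np.float64(0.68), np.float64(-0.0)), (np.float64(0.96), np.float64(-0.01), np.float64(0.0)), (np.float64(0.96), np.float64(-0.71), np.float64(-0.0))]
[(np.float64(0.86), np.float64(0.67), np.float64(-0.0)), (np.float64(0.86), np.float64(-0.01), np.float64(0.0)), (np.float64(0.85), np.float64(-0.69), np.float64(0.0))]
[(np.float64(0.76), np.float64(0.66), np.float64(0.0)), (np.float64(0.74), np.float64(-0.01), np.f
[... 383 characters left out ...]
4(-0.66), np.float64(0.02))]
[(np.float64(0.48), np.float64(0.64), np.float64(-0.0)), (np.float64(0.47), np.float64(-0.0), np.float64(-0.0)), (np.float64(0.46), np.float64(-0.66), np.float64(0.0))]
[(np.float64(0.39), np.float64(0.64), np.float64(-0.01)), (np.float64(0.38), np.float64(-0.0), np.float64(0.0)), (np.float64(0.37), np.float64(-0.65), np.float64(0.0))]
[(np.float64(0.3), np.float64(0.63), np.float64(-0.0)), (np.float64(0.29), np.float64(-0.0), np.float64(-0.0)), (np.float64(0.28), np.float64(-0.64), np.float64(0.0))]
[(np.float64(0.21), np.float64(0.62), np.float64(0.0)), (np.float64(0.2), np.float64(-0.0), np.float64(0.0)), (np.float64(0.2), np.float64(-0.63), np.float64(0.01))]
```

View pics/top0.png

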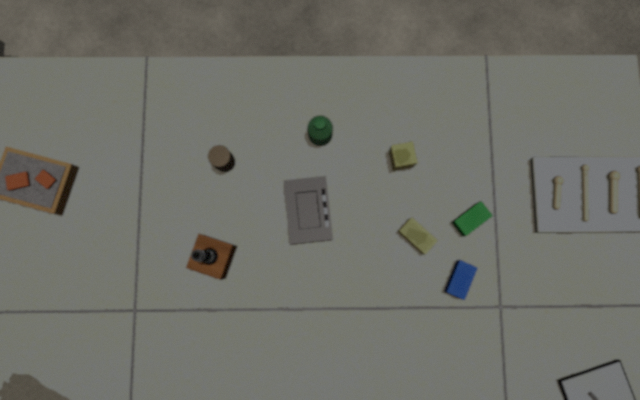

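View pics/scene0.png

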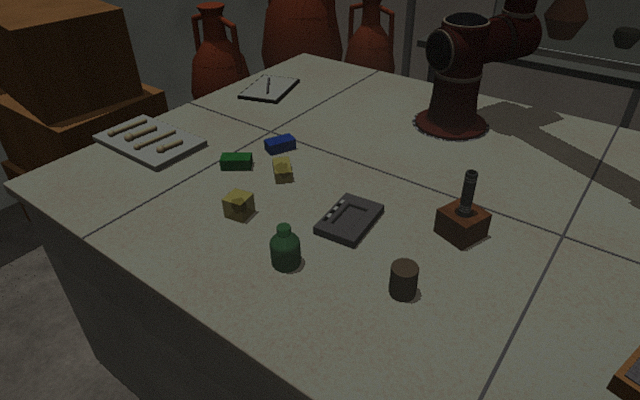

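Candidates in the top view: yellowish oblong block (418,236), resin cube (403,155), green look-alike (472,218) and blue look-alike (461,280). I choose the yellowish oblong. The mount is at (308,210), with its scale bar on the right. The torch stand is at (211,257), the jar at (320,130) and the stone at (221,158). Next I measure, with one close crop to check the choice.

```bash
python3 - <<'E'
from h import *
np.set_printoptions(precision=4,suppress=True)
im,d,p,_,_=load('top'); P=cloud('top')
def blob(c,w,zlo,zhi,name):
    u,v=c; Q=P[v-w:v+w,u-w:u+w].reshape(-1,3); Q=Q[(Q[:,2]>zlo)&(Q[:,2]<zhi)]
    r=cv2.minAreaRect((Q[:,:2]*1000).astype(np.float32))
    b=cv2.boxPoints(r); e=b[1]-b[0]; e2=b[2]-b[1]; 
    L=e if np.hypot(*e)>np.hypot(*e2) else e2
    print(name,len(Q),'med',np.median(Q,0),'rect c',r[0],'size',r[1],'long ang',np.degrees(np.arctan2(L[1],L[0]))%180)
blob((418,236),26,.022,.045,'spec')
blob((308,210),42,.013,.03,'mount')
blob((308,210),16,.004,.0145,'pocket')
blob((211,257),34,.05,.07,'stand')
blob((205,256),30,.14,.2,'torchtop')
blob((403,155),20,.04,.065,'cube')
blob((320,130),22,.03,.12,'jar')
blob((221,158),20,.05,.08,'stone')
blob((472,218),26,.02,.05,'green'); blob((461,280),26,.02,.05,'blue')
a=cv2.resize(im[180:300,170:490],None,fx=2.5,fy=2.5,interpolation=cv2.INTER_CUBIC)
a=np.clip(a.astype(float)*1.7,0,255).astype(np.uint8);save(a,'crop1.png')
print(camera_params('wrist'))
E
```

```text
spec 695 med [ 0.5247 -0.2274  0.0316] rect c (524.6844482421875, -227.71743774414062) size (80.07836151123047, 44.135719299316406) long ang 46.728935
mount 2078 med [0.5876 0.0245 0.0199] rect c (588.1593627929688, 24.43935775756836) size (150.4095458984375, 99.9322509765625) long ang 5.9697423
pocket 652 med [0.5873 0.025  0.0099] rect c (588.6709594726562, 24.419607162475586) size (78.4183578491211, 48.891090393066406) long ang 4.867572
stand 1053 med [0.4784 0.2331 0.0599] rect c (481.4158935546875, 240.282470703125) size (81.48786926269531, 79.82770538330078) long ang 71.252785
torchtop 141 med [0.4808 0.2371 0.1569] rect c (481.2147521972656, 239.3929901123047) size (22.971696853637695, 23.10578155517578) long ang 136.97871
cube 530 med [ 0.7094 -0.1968  0.0517] rect c (710.4400024414062, -197.89712524414062) size (51.99214553833008, 52.94803237915039) long ang 100.86554
jar 580 med [ 0.7628 -0.0053  0.0664] rect c (770.9435424804688, -4.952140808105469) size (57.715354919433594, 57.59494400024414) long ang 44.88043
stone 421 med [0.7044 0.2213 0.066 ] rect c (705.947998046875, 222.2529296875) size (49.35206604003906, 49.686893463134766) long ang 155.46342
green 697 med [ 0.5629 -0.3547  0.0317] rect c (563.46923828125, -356.2505187988281) size (44.1932258605957, 81.4261474609375) long ang 125.789536
blue 743 med [ 0.4248 -0.322   0.0316] rect c (424.42816162109375, -323.2939758300781) size (45.393035888671875, 79.93150329589844) long ang 155.38458
{'fovy': 65.70646984690485, 'cx': 321.6833856354987, 'cy': 196.4342804736008, 'hand_eye': array([[ 0.0005, -0.9464, -0.323 ,  0.0832],
       [ 1.    ,  0.0005,  0.0002, -0.0001],
       [-0.0001, -0.323 ,  0.9464, -0.143 ],
       [ 0.    ,  0.    ,  0.    ,  1.    ]])}
```

View pics/crop1.png

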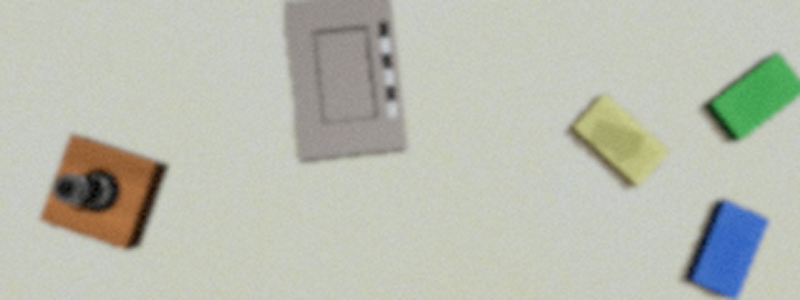

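The crop shows the yellowish oblong with a dark sherd at (620,140), so the choice is right. The block is at (0.5247,-0.2277) at 46.7°, the mount at (0.588,0.0244) at about 6°, and the torch at (0.481,0.239).

```bash
cat >> h.py <<'E'
def Rt(xang,tilt=0):
    # tool down with tool x at heading xang (deg); tilt (deg) about tool x
    a=np.radians(xang); x=np.array([np.cos(a),np.sin(a),0]); z=np.array([0,0,-1.]); y=np.cross(z,x)
    return R.from_matrix(np.stack([x,y,z],1))*R.from_euler('x',tilt,degrees=True)
def delta(pos,Rg):
    s=state(); R0=R.from_quat(np.roll(s['tool_rot'],-1))
    print('t',round(s['time'],2),'pos',np.round(s['tool_pos'],4),'w',s['gripper_width'],'F',np.round(s['contact_force'],1),'j',np.round(s['joint_pos'],2))
    print('shift',np.round(R0.inv().apply(np.array(pos)-s['tool_pos'])/.025,3),'turn',np.round(np.degrees((R0.inv()*Rg).as_rotvec())/8,3))
E
python3 - <<'E'
from h import *
delta([.5247,-.2277,.19],Rt(46.7))
E
```

```text
t 0.1 pos [0.1945 0.5934 0.2302] w 1.001223106177952 F [ 0.   0.6 -0.2] j [ 1.14  0.05  1.61 -0.    1.48 -0.12]
shift [-22.784 -27.092   1.653] turn [-1.0000e-02  1.2000e-02  1.4394e+01]
```

Request:
jog_arm --targets '[[[-1.6, -1.9, 0], [0, 0, 1], 100], [[-3.2, -3.8, 0], [0, 0, 2], 100], [[-4.8, -5.7, 0], [0, 0, 3], 100], [[-6.4, -7.6, 0], [0, 0, 4], 100], [[-8, -9.5, 0], [0, 0, 5], 100], [[-9.6, -11.4, 0], [0, 0, 6], 100], [[-11.2, -13.3, 0], [0, 0, 7], 100], [[-11.2, -13.3, 0], [0, 0, 7.2], 100]]'

```text
time: 1.1
tool_pos: [0.3584, 0.1873, 0.231]
tool_rot: [0.0, 0.618, 0.786, -0.0]
contact_force: [-1.2, 1.1, -0.3]
gripper_width: 0.995
grasp_force: 0.0
```

```bash
python3 - <<'E'
from h import *
delta([.5247,-.2277,.19],Rt(46.7))
E
```

```text
t 1.1 pos [0.3584 0.1873 0.231 ] w 0.9951623766693466 F [-1.2  1.1 -0.3] j [ 0.3  -0.52  2.09 -0.    1.57  0.06]
shift [-17.701   2.535   1.651] turn [3.000e-03 4.000e-03 7.124e+00]
```

Request:
jog_arm --targets '[[[-2.5, 0.36, 0.2], [0, 0, 1], 100], [[-5, 0.72, 0.4], [0, 0, 2], 100], [[-7.5, 1.08, 0.7], [0, 0, 3], 100], [[-10, 1.43, 0.9], [0, 0, 4], 100], [[-12.5, 1.8, 1.2], [0, 0, 5], 100], [[-15, 2.15, 1.4], [0, 0, 6], 100], [[-17.7, 2.535, 1.65], [0, 0, 7.12], 100], [[-17.7, 2.535, 1.65], [0, 0, 7.12], 100]]'

```text
time: 2.1
tool_pos: [0.5283, -0.224, 0.1884]
tool_rot: [-0.001, 0.916, 0.4, -0.001]
contact_force: [0.2, 0.7, -0.1]
gripper_width: 0.999
grasp_force: 0.0
```

```bash
python3 - <<'E'
from h import *
im,d,p=grab('wrist');save(im,'w1.png')
P=cloud('wrist').reshape(-1,3); 
Q=P[(np.abs(P[:,2]-.032)<.006)&(np.hypot(P[:,0]-.525,P[:,1]+.228)<.06)]
r=cv2.minAreaRect((Q[:,:2]*1000).astype(np.float32));print(len(Q),np.median(Q,0),r)
delta([.5247,-.2277,.009],Rt(46.7))
E
```

```text
3234 [ 0.5264961  -0.22748109  0.03233661] ((525.0398559570312, -229.32333374023438), (79.32414245605469, 45.00969696044922), 46.17998504638672)
t 2.15 pos [ 0.5283 -0.2237  0.1887] w 1.0007687905906986 F [-1.  -0.   0.7] j [-0.53 -0.04  1.78  0.    1.41  0.22]
shift [-0.213  0.018  7.186] turn [-0.014  0.003  0.072]
```

View pics/w1.png

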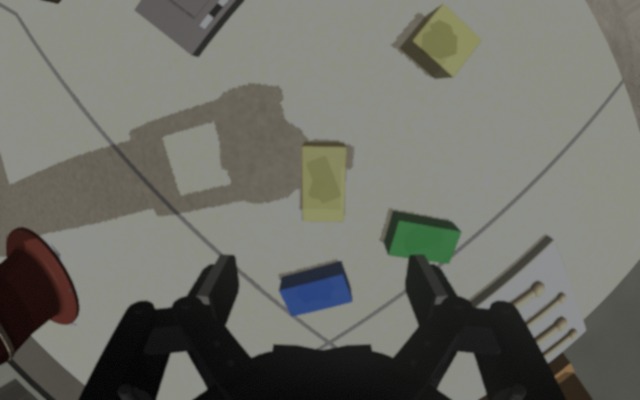

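The block sits at (323,182), square to the fingers, and the position agrees with the first measurement. Descending.

Request:
jog_arm --targets '[[[-0.2, 0, 1.5], [0, 0, 0.05], 100], [[-0.2, 0, 3], [0, 0, 0.05], 100], [[-0.2, 0, 4.5], [0, 0, 0.05], 100], [[-0.2, 0, 5.5], [0, 0, 0.05], 100], [[-0.2, 0, 5.5], [0, 0, 0.05], 100], [[-0.2, 0, 5.5], [0, 0, 0.05], 100]]'

```text
time: 2.9
tool_pos: [0.5251, -0.2254, 0.054]
tool_rot: [0.001, 0.917, 0.399, 0.001]
contact_force: [-0.5, 0.2, 0.0]
gripper_width: 0.999
grasp_force: 0.0
```

```bash
python3 - <<'E'
from h import *
delta([.525,-.228,.009],Rt(46.6))
E
```

```text
t 2.9 pos [ 0.5251 -0.2254  0.054 ] w 0.9990683735876796 F [-0.5  0.2  0. ] j [-0.54  0.1   1.87  0.    1.16  0.21]
shift [-0.078  0.065  1.798] turn [ 0.012 -0.004  0.05 ]
```

Request:
jog_arm --targets '[[[-0.08, 0.06, 1], [0, 0, 0.05], 100], [[-0.08, 0.06, 1.8], [0, 0, 0.05], 100], [[-0.08, 0.06, 1.8], [0, 0, 0.05], 100], [[-0.08, 0.06, 1.8], [0, 0, 0.05], 30], [[-0.08, 0.06, 1.8], [0, 0, 0.05], 30], [[-0.08, 0.06, 1.8], [0, 0, 0.05], 30], [[-0.08, 0.06, 1.8], [0, 0, 0.05], 30], [[-0.08, 0.06, 1.8], [0, 0, 0.05], 30]]'

```text
time: 3.9
tool_pos: [0.5248, -0.2294, 0.0089]
tool_rot: [0.001, 0.919, 0.395, 0.001]
contact_force: [0.5, -0.1, 5.6]
gripper_width: 0.507
grasp_force: 63.8
```

Request:
jog_arm --targets '[[[0, 0, -0.5], [0, 0, 0], 30], [[0, 0, -1.2], [0, 0, 0], 30], [[0, 0, -2], [0, 0, 0], 30], [[0, 0, -3], [0, 0, 0], 30], [[0, 0, -3.4], [0, 0, 0], 30], [[0, 0, -3.4], [0, 0, 0], 30]]'

```text
time: 4.65
tool_pos: [0.5245, -0.2291, 0.0939]
tool_rot: [0.001, 0.919, 0.395, 0.001]
contact_force: [-0.9, -0.6, -1.6]
gripper_width: 0.502
grasp_force: 63.1
```

```bash
python3 - <<'E'
from h import *
delta([.588,.0244,.085],Rt(6))
E
```

```text
t 4.65 pos [ 0.5245 -0.2291  0.0939] w 0.5015362824990797 F [-0.9 -0.6 -1.6] j [-0.54  0.05  1.85  0.    1.23  0.22]
shift [ 9.103 -5.14   0.351] turn [ 0.015 -0.01   5.061]
```

Request:
jog_arm --targets '[[[1.5, -0.85, 0], [0, 0, 0.85], 30], [[3, -1.7, 0], [0, 0, 1.7], 30], [[4.6, -2.6, 0], [0, 0, 2.55], 30], [[6.1, -3.4, 0.1], [0, 0, 3.4], 30], [[7.6, -4.3, 0.2], [0, 0, 4.2], 30], [[9.1, -5.14, 0.3], [0, 0, 5.06], 30], [[9.1, -5.14, 0.3], [0, 0, 5.06], 30], [[9.1, -5.14, 0.3], [0, 0, 5.06], 30]]'

```text
time: 5.65
tool_pos: [0.5865, 0.0245, 0.084]
tool_rot: [0.0, 0.999, 0.053, -0.001]
contact_force: [0.5, -0.2, -1.3]
gripper_width: 0.502
grasp_force: 63.0
```

```bash
python3 - <<'E'
from h import *
np.set_printoptions(precision=4,suppress=True)
delta([.588,.0244,.06],Rt(6))
im,d,p=grab('wrist');save(im,'w2.png')
P=cloud('wrist')
T=state();R0=R.from_quat(np.roll(T['tool_rot'],-1))
for v in range(60,400,20):print(v,[None if np.isnan(P[v,u,2]) else tuple(float(x) for x in np.round(P[v,u],3)) for u in (260,290,322,350,380)])
E
```

```text
t 5.65 pos [0.5865 0.0245 0.084 ] w 0.5017602154033108 F [ 0.5 -0.2 -1.3] j [-0.08  0.1   1.82 -0.    1.22  1.38]
shift [0.059 0.012 0.96 ] turn [0.001 0.014 0.009]
60 [(0.691, 0.08, 0.001), (0.692, 0.058, 0.001), (0.694, 0.036, -0.0), (0.697, 0.016, 0.0), (0.7, -0.005, 0.001)]
80 [(0.676, 0.079, -0.0), (0.678, 0.057, -0.001), (0.68, 0.034, 0.001), (0.682, 0.014, 0.001), (0.685, -0.008, -0.0)]
100 [(0.661, 0.078, 0.001), (0.663, 0.056, 0.001), (0.665, 0.033, -0.001), (0.668, 0.013, 0.001), (0.671, -0.009, 0.0)]
120 [(0.649, 0.073, 0.021), (0.65, 0.052, 0.021), (0.652, 0.031, 0.021), (0.654, 0.013, 0.02), (0.657, -0.007, 0.021)]
140 [(0.635, 0.072, 0.021), (0.637, 0.051, 0.02), (0.639, 0.03, 0.02), (0.641, 0.011, 0.021), (0.644, -0.009, 0.021)]
160 [(0.621, 0.071, 0.02), (0.623, 0.05, 0.019), (0.623, 0.028, 0.009), (0.625, 0.008, 0.009), (0.63, -0.011, 0.022)]
180 [(0.607, 0.07, 0.021), (0.608, 0.049, 0.017), (0.608, 0.027, 0.01), (0.61, 0.006, 0.01), (0.616, -0.014, 0.021)]
200 [(0.592, 0.069, 0.021), (0.624, 0.042, 0.102), (0.626, 0.029, 0.103), (0.627, 0.017, 0.102), (0.602, -0.015
[... 373 characters left out ...]
595, 0.051, 0.122), (0.586, 0.039, 0.107), (0.588, 0.025, 0.108), (0.59, 0.012, 0.108), (0.6, 0.002, 0.121)]
300 [(0.596, 0.048, 0.136), (0.574, 0.039, 0.107), (0.576, 0.023, 0.107), (0.578, 0.01, 0.107), (0.6, 0.004, 0.136)]
320 [(0.602, 0.046, 0.154), (0.561, 0.038, 0.107), (0.563, 0.022, 0.107), (0.565, 0.008, 0.108), (0.606, 0.008, 0.154)]
340 [(0.602, 0.044, 0.163), (0.546, 0.037, 0.107), (0.549, 0.02, 0.108), (0.55, 0.005, 0.107), (0.606, 0.009, 0.162)]
360 [(0.602, 0.043, 0.17), (0.596, 0.035, 0.164), (0.597, 0.026, 0.164), (0.599, 0.018, 0.165), (0.605, 0.01, 0.17)]
380 [(0.604, 0.042, 0.179), (0.597, 0.034, 0.173), (0.597, 0.026, 0.172), (0.597, 0.018, 0.172), (0.607, 0.012, 0.178)]
```

View pics/w2.png

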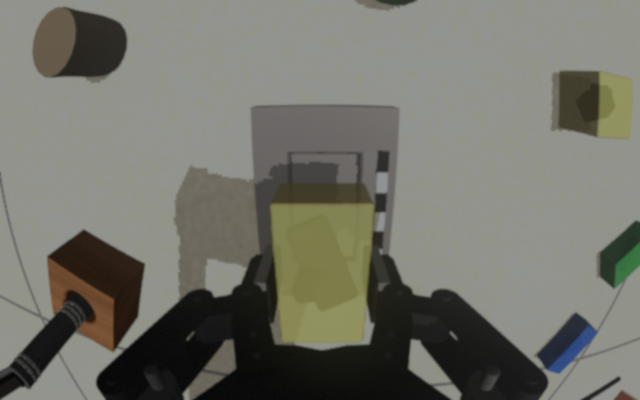

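The wrist view shows the block gripped level (272–373, 185–343) over the mount, with the pocket's far edge visible at row 153. I'll measure the block against the mount in this same image.

```bash
python3 - <<'E'
from h import *
np.set_printoptions(precision=4,suppress=True)
P=cloud('wrist'); im=load('wrist')[0].astype(int); tp=load('wrist')[3]
v,u=np.mgrid[:400,:640]
m=(np.abs(P[...,2]-.1075)<.005)&(u>265)&(u<380)&(v>190)&(v<350)&(im[...,0]-im[...,2]>25)
r=cv2.minAreaRect((P[m][:,:2]*1000).astype(np.float32));print('block',m.sum(),r,'z',np.median(P[m][:,2]),'tcp',tp)
# mount frame guess, ang 6
a=np.radians(6);Rz=np.array([[np.cos(a),np.sin(a)],[-np.sin(a),np.cos(a)]])
L=(P[...,:2]-[.588,.0244])@Rz.T
top=np.abs(P[...,2]-.0205)<.005
reg=(np.abs(L[...,0])<.09)&(np.abs(L[...,1])<.065)
mt=top&reg
def edge(mask,ax,bins,sgn,oth):
    out=[]
    for b0,b1 in zip(bins[:-1],bins[1:]):
        k=mask&(L[...,oth]>b0)&(L[...,oth]<b1)
        if k.sum()>5: out.append(((b0+b1)/2,np.percentile(sgn*L[...,ax][k],98)*sgn))
    o=np.array(out);c=np.polyfit(o[:,0],o[:,1],1);print('edge',ax,sgn,'offset',c[1].round(4),'slope',c[0].round(4),'resid',np.std(o[:,1]-np.polyval(c,o[:,0])).round(4))
edge(mt,0,np.linspace(-.045,.045,10),1,1)
edge(mt,1,np.linspace(.0,.07,8),1,0); edge(mt,1,np.linspace(.0,.07,8),-1,0)
fl=(P[...,2]<.0145)&(P[...,2]>.005)&(np.abs(L[...,0])<.05)&(np.abs(L[...,1])<.03)&(L[...,0]>.015)
edge(fl,0,np.linspace(-.02,.02,6),1,1);edge(fl,1,np.linspace(.018,.04,5),1,0);edge(fl,1,np.linspace(.018,.04,5),-1,0)
E
```

```text
block 13288 ((585.8411254882812, 24.351869583129883), (81.48197937011719, 44.75977325439453), 6.643382549285889) z 0.10741478867030431 tcp [0.5865 0.0245 0.084 ]
edge 0 1 offset 0.0738 slope -0.0007 resid 0.0004
edge 1 1 offset 0.0477 slope -0.0272 resid 0.0002
edge 1 -1 offset -0.0511 slope 0.0254 resid 0.0002
edge 0 1 offset 0.0396 slope -0.0025 resid 0.0001
edge 1 1 offset 0.0205 slope 0.0286 resid 0.0002
edge 1 -1 offset -0.0262 slope 0.0312 resid 0.0
```

Request:
jog_arm --targets '[[[0.06, 0.03, 0.7], [0, 0.01, 0.02], 30], [[0.06, 0.03, 1.4], [0, 0.01, 0.02], 30], [[0.06, 0.03, 1.9], [0, 0.01, 0.02], 30], [[0.06, 0.03, 1.9], [0, 0.01, 0.02], 30], [[0.06, 0.03, 1.9], [0, 0.01, 0.02], 30], [[0.06, 0.03, 1.9], [0, 0.01, 0.02], 30]]'

```text
time: 6.45
tool_pos: [0.5896, 0.0241, 0.0384]
tool_rot: [0.0, 0.999, 0.051, 0.001]
contact_force: [1.0, -0.1, -1.3]
gripper_width: 0.503
grasp_force: 63.0
```

```bash
python3 - <<'E'
from h import *
np.set_printoptions(precision=4,suppress=True)
delta([.5875,.0235,.036],Rt(6))
im,d,p=grab('wrist');P=cloud('wrist');im=im.astype(int)
print('mid z block',np.nanmedian(P[280:300,300:340,2]))
a=np.radians(6);Rz=np.array([[np.cos(a),np.sin(a)],[-np.sin(a),np.cos(a)]])
L=(P[...,:2]-[.588,.0244])@Rz.T; z=P[...,2]
zb=np.nanmedian(P[280:300,300:340,2])
m=(np.abs(z-zb)<.004)&(np.abs(L[...,0])<.05)&(np.abs(L[...,1])<.035)&(im[...,0]-im[...,2]>25)
r=cv2.minAreaRect((L[m]*1000).astype(np.float32));print('block local',m.sum(),r)
# along-row and column transitions
for vv in (110,130,150,170):
    k=np.where((np.abs(z[vv]-.0205)<.006)&(np.abs(L[vv,:,1])<.07))[0]
    print('row',vv,'x',L[vv,322,0].round(4),'ys',L[vv,k[0],1].round(4) if len(k) else 0,L[vv,k[-1],1].round(4) if len(k) else 0)
    f=np.where((z[vv]<.015)&(np.abs(L[vv,:,1])<.035)&(np.abs(L[vv,:,0])<.046))[0]
    if len(f):print('   floor ys',L[vv,f[0],1].round(4),L[vv,f[-1],1].round(4))
for uu in (305,322,340):
    k=np.where((np.abs(z[:,uu]-.0205)<.005)&(L[:,uu,0]>.03)&(L[:,uu,0]<.09))[0];f=np.where((z[:,uu]<.015)&(L[:,uu,0]>0)&(L[:,uu,0]<.05))[0]
    print('col',uu,'edge x',L[k[0],uu,0].round(4),'pocket far: top',L[k[-1],uu,0].round(4),'floor',[L[f[0],uu,0].round(4),L[f[-1],uu,0].round(4)] if len(f) else 0)
b=np.clip(im[60:360,160:480]*1.8,0,255).astype(np.uint8);save(cv2.resize(b,None,fx=2,fy=2,interpolation=cv2.INTER_CUBIC),'w3.png')
E
```

```text
t 6.45 pos [0.5896 0.0241 0.0384] w 0.5028052674016745 F [ 1.  -0.1 -1.3] j [-0.09  0.16  1.84  0.    1.14  1.38]
shift [-0.086  0.015  0.097] turn [ 0.002 -0.021 -0.018]
mid z block 0.061843912610199676
block local 13265 ((0.9701423645019531, -0.5449790954589844), (80.84453582763672, 44.32858657836914), 0.13794969022274017)
row 110 x 0.0759 ys 0 0
row 130 x 0.0663 ys 0.048 -0.0519
row 150 x 0.0557 ys 0.0481 -0.0512
row 170 x 0.0447 ys 0.0483 -0.0517
col 305 edge x 0.0742 pocket far: top 0.0412 floor [np.float64(0.0389), np.float64(0.0351)]
col 322 edge x 0.0747 pocket far: top 0.0422 floor [np.float64(0.0392), np.float64(0.0353)]
col 340 edge x 0.0742 pocket far: top 0.0419 floor [np.float64(0.0395), np.float64(0.0351)]
```

View pics/w3.png

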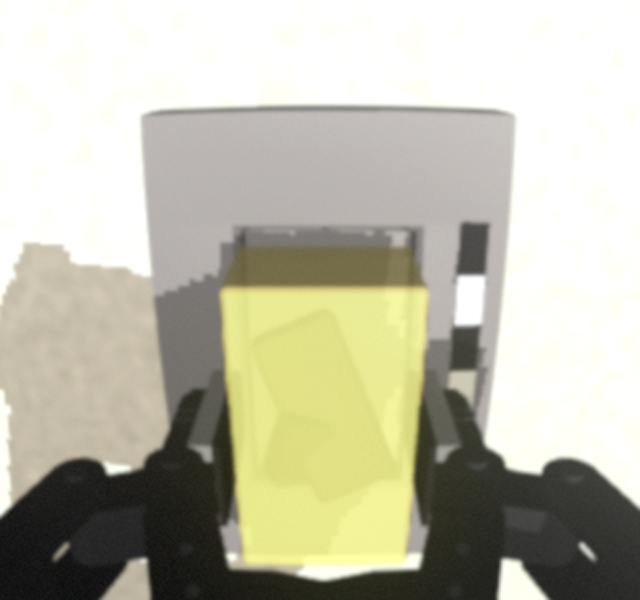

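The image shows the block's lower edge about 5 px (about 1.2 mm) left of the pocket's centre, which matches the depth figures (about −1.1, −1.2 mm). I'll correct that and lower it.

Request:
jog_arm --targets '[[[-0.045, 0.05, 0], [0, -0.02, -0.01], 30], [[-0.045, 0.05, 0.15], [0, -0.02, -0.01], 30], [[-0.045, 0.05, 0.3], [0, -0.02, -0.01], 30], [[-0.045, 0.05, 0.45], [0, -0.02, -0.01], 30], [[-0.045, 0.05, 0.55], [0, -0.02, -0.01], 30], [[-0.045, 0.05, 0.55], [0, -0.02, -0.01], 30], [[-0.045, 0.05, 0.55], [0, -0.02, -0.01], 30]]'

```text
time: 7.38
tool_pos: [0.588, 0.0228, 0.0239]
tool_rot: [0.0, 0.999, 0.052, -0.001]
contact_force: [-0.1, 0.2, -0.8]
gripper_width: 0.502
grasp_force: 63.0
```

Request:
jog_arm --targets '[[[0, 0, 0.08], [0, 0, 0], 30], [[0, 0, 0.15], [0, 0, 0], 30], [[0, 0, 0.19], [0, 0, 0], 30], [[0, 0, 0.19], [0, 0, 0], 30], [[0, 0, 0.19], [0, 0, 0], 30]]'

```text
time: 8.0
tool_pos: [0.5879, 0.0228, 0.019]
tool_rot: [0.0, 0.999, 0.052, -0.001]
contact_force: [0.4, -0.4, -1.1]
gripper_width: 0.502
grasp_force: 63.1
```

Request:
jog_arm --targets '[[[0, 0, 0.03], [0, 0, 0], 30], [[0, 0, 0.03], [0, 0, 0], 54], [[0, 0, 0.03], [0, 0, 0], 60], [[0, 0, 0.03], [0, 0, 0], 75], [[0, 0, 0.03], [0, 0, 0], 75], [[0, 0, -1], [0, 0, 0], 75], [[0, 0, -2.5], [0, 0, 0], 75], [[0, 0, -4.5], [0, 0, 0], 75]]'

```text
time: 9.0
tool_pos: [0.5869, 0.0229, 0.1312]
tool_rot: [-0.0, 0.999, 0.052, -0.002]
contact_force: [0.1, 0.6, 0.4]
gripper_width: 0.748
grasp_force: 0.0
```

Request:
jog_arm --targets '[[[0, 0, -1.5], [0, 0, 0], 100], [[0, 0, -2.5], [0, 0, 0], 100], [[0, 0, -2.5], [0, 0, 0], 100]]'

```text
time: 9.38
tool_pos: [0.5897, 0.0227, 0.1969]
tool_rot: [0.0, 0.999, 0.052, 0.002]
contact_force: [0.6, -0.5, -0.2]
gripper_width: 1.0
grasp_force: 0.0
```

```bash
python3 - <<'E'
from h import *
np.set_printoptions(precision=4,suppress=True)
im,d,p=grab('wrist');P=cloud('wrist');im=im.astype(int)
a=np.radians(6);Rz=np.array([[np.cos(a),np.sin(a)],[-np.sin(a),np.cos(a)]])
L=(P[...,:2]-[.588,.0244])@Rz.T; z=P[...,2]
near=(np.abs(L[...,0])<.055)&(np.abs(L[...,1])<.035)
m=near&(np.abs(z-.042)<.006)
A=np.c_[L[m],np.ones(m.sum())];c=np.linalg.lstsq(A,z[m],rcond=None)[0]
print('block local',cv2.minAreaRect((L[m]*1000).astype(np.float32)),'z',np.median(z[m]),'slopes',c)
k=(np.abs(z-.0205)<.005)&(np.abs(L[...,0])<.085)&(np.abs(L[...,1])<.06)
print('mount',cv2.minAreaRect((L[k]*1000).astype(np.float32)),'z',np.median(z[k]))
delta([.481,.239,.25],Rt(90))
grab('top');P=cloud('top');
for lo,hi in((.145,.17),(.1,.145),(.05,.068)):
    Q=P[200:310,150:265].reshape(-1,3);Q=Q[(Q[:,2]>lo)&(Q[:,2]<hi)];print(lo,len(Q),cv2.minAreaRect((Q[:,:2]*1000).astype(np.float32)) if len(Q) else 0)
b=np.clip(im*1.6,0,255).astype(np.uint8);save(b,'w4.png')
E
```

```text
block local ((-0.32300567626953125, -1.5186214447021484), (44.14923095703125, 80.46876525878906), 89.9688949584961) z 0.04230540713688555 slopes [-0.0038  0.0015  0.0423]
mount ((-0.52154541015625, -1.6193885803222656), (150.5830841064453, 100.85503387451172), 0.03131246939301491) z 0.02035975172875877
t 9.43 pos [0.5885 0.0228 0.1946] w 0.9972293551908348 F [-0.4  0.1 -0.5] j [-0.09 -0.01  1.74 -0.    1.41  1.38]
shift [-3.384 -9.047 -2.22 ] turn [  0.003   0.    -10.509]
0.145 134 ((481.9665832519531, 239.79673767089844), (23.696598052978516, 22.026641845703125), 89.90448760986328)
0.1 59 ((480.2442626953125, 232.20782470703125), (9.709595680236816, 23.128271102905273), 81.9357681274414)
0.05 1059 ((481.4921569824219, 240.26890563964844), (81.1074447631836, 79.79895782470703), 71.24737548828125)
```

View pics/w4.png

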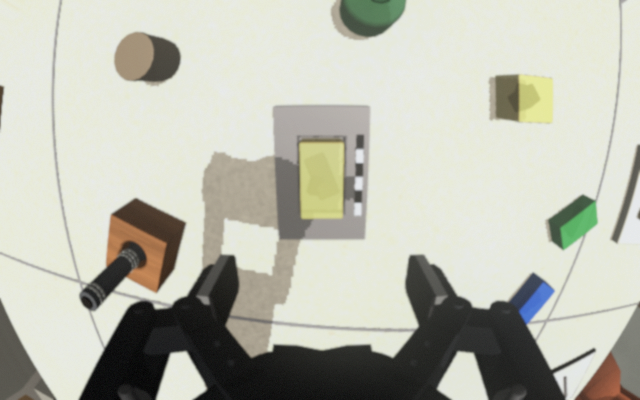

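The block is seated: top at z 0.0423, flat, and within 0.3 mm of the mount's centre in the same view at (322,180). The torch stands upright at about (0.4815,0.239).

```bash
python3 - <<'E'
from h import *
delta([.4815,.239,.23],Rt(92))
E
```

```text
t 9.47 pos [0.5877 0.0228 0.193 ] w 1.0007671658839734 F [-0.8 -0.3 -0.7] j [-0.09 -0.01  1.74 -0.    1.41  1.38]
shift [-3.334 -9.04  -1.471] turn [ -0.015   0.014 -10.759]
```

Request:
jog_arm --targets '[[[0, 0, -1], [0, 0, -1], 100], [[-0.4, -1, -1.5], [0, 0, -2.2], 100], [[-0.8, -2, -1.5], [0, 0, -3.4], 100], [[-1.2, -3.2, -1.5], [0, 0, -4.6], 100], [[-1.6, -4.4, -1.5], [0, 0, -5.8], 100], [[-2.1, -5.6, -1.5], [0, 0, -7], 100], [[-2.5, -6.8, -1.5], [0, 0, -8.2], 100], [[-3, -8, -1.5], [0, 0, -9.4], 100]]'

```text
time: 10.48
tool_pos: [0.4914, 0.2146, 0.2289]
tool_rot: [-0.001, 0.758, 0.652, -0.002]
contact_force: [0.9, 0.6, 0.2]
gripper_width: 1.001
grasp_force: 0.0
```

```bash
python3 - <<'E'
from h import *
delta([.4815,.239,.23],Rt(92))
E
```

```text
t 10.47 pos [0.4914 0.2146 0.2289] w 1.000743790054754 F [0.9 0.6 0.2] j [ 0.27 -0.16  1.82  0.    1.49  0.42]
shift [ 0.907 -0.537 -0.044] turn [-0.038  0.011 -1.32 ]
```

Request:
jog_arm --targets '[[[0.5, -0.3, 0], [0, 0, -0.7], 100], [[0.9, -0.54, 0], [0, 0, -1.3], 100], [[0.9, -0.54, 0], [0, 0, -1.3], 100], [[0.9, -0.54, 0], [0, 0, -1.3], 100]]'

```text
time: 10.98
tool_pos: [0.4827, 0.2378, 0.2303]
tool_rot: [-0.001, 0.698, 0.716, -0.002]
contact_force: [-0.1, -1.3, 0.4]
gripper_width: 1.001
grasp_force: 0.0
```

```bash
python3 - <<'E'
from h import *
grab('wrist');P=cloud('wrist').reshape(-1,3)
n=P[np.hypot(P[:,0]-.4815,P[:,1]-.239)<.03]
for lo in (.07,.09,.11,.13,.148,.155):
    Q=n[(n[:,2]>lo)&(n[:,2]<lo+.015)]
    if len(Q)>20:print(lo,len(Q),Q.min(0).round(4),Q.max(0).round(4))
delta([.4815,.239,.097],Rt(92))
E
```

```text
0.07 85 [0.4694 0.2416 0.0701] [0.4923 0.2513 0.085 ]
0.09 99 [0.4701 0.239  0.0901] [0.4928 0.2511 0.1049]
0.11 111 [0.4703 0.2412 0.1103] [0.4923 0.2512 0.1248]
0.13 143 [0.4691 0.2419 0.13  ] [0.4929 0.2514 0.145 ]
0.148 852 [0.4691 0.2276 0.148 ] [0.4934 0.2516 0.1626]
0.155 745 [0.4691 0.2276 0.1551] [0.4931 0.2506 0.1626]
t 11.03 pos [0.4829 0.2378 0.2307] w 0.996252366344168 F [-0.2  0.2  0.3] j [ 0.32 -0.15  1.81  0.    1.49  0.29]
shift [ 0.054 -0.039  5.347] turn [-0.02   0.005 -0.069]
```

Request:
jog_arm --targets '[[[0.07, -0.06, 1.5], [0, 0, -0.07], 100], [[0.07, -0.06, 3], [0, 0, -0.07], 100], [[0.07, -0.06, 4.2], [0, 0, -0.07], 100], [[0.07, -0.06, 5], [0, 0, -0.07], 100], [[0.07, -0.06, 5.4], [0, 0, -0.07], 100], [[0.07, -0.06, 5.4], [0, 0, -0.07], 100], [[0.07, -0.06, 5.4], [0, 0, -0.07], 100]]'

```text
time: 11.9
tool_pos: [0.4823, 0.2403, 0.0981]
tool_rot: [0.0, 0.694, 0.72, 0.001]
contact_force: [0.1, 0.9, 0.1]
gripper_width: 1.001
grasp_force: 0.0
```

Request:
jog_arm --targets '[[[0, 0, 0], [0, 0, 0], 5], [[0, 0, 0], [0, 0, 0], 5], [[0, 0, 0], [0, 0, 0], 5], [[0, 0, 0], [0, 0, 0], 5], [[0, 0, 0], [0, 0, 0], 5], [[0, 0, 0], [0, 0, 0], 5]]'

```text
time: 12.65
tool_pos: [0.4815, 0.2401, 0.097]
tool_rot: [-0.0, 0.694, 0.72, -0.0]
contact_force: [-1.0, 0.6, 3.5]
gripper_width: 0.257
grasp_force: 58.8
```

Request:
jog_arm --targets '[[[0, 0, -0.4], [0, 0, 0], 5], [[0, 0, -1], [0, 0, 0], 5], [[0, 0, -2], [0, 0, 0], 5], [[0, 0, -3], [0, 0, 0], 5], [[0, 0, -4], [0, 0, 0], 5], [[0, 0, -5], [0, 0, 0], 5], [[0, 0, -5.6], [0, 0, 0], 5], [[0, 0, -5.6], [0, 0, 0], 5]]'

```text
time: 13.65
tool_pos: [0.4822, 0.2402, 0.2384]
tool_rot: [0.0, 0.694, 0.72, 0.001]
contact_force: [-0.7, 0.7, -1.0]
gripper_width: 0.26
grasp_force: 58.8
```

```bash
python3 - <<'E'
from h import *
# lens lies 87 mm ahead of TCP on tool z (TCP .097 when lens .010)
T=np.array([.588,.0235,.042])
for tilt in (40,45):
    Rg=Rt(92,-tilt); zt=Rg.apply([0,0,1]); lens=T-.1*zt; tcp=lens-.087*zt
    print(tilt,zt.round(3),'lens',lens.round(3),'tcp',tcp.round(3)); delta(tcp,Rg)
E
```

```text
40 [ 0.642  0.022 -0.766] lens [0.524 0.021 0.119] tcp [0.468 0.019 0.185]
t 13.65 pos [0.4822 0.2402 0.2384] w 0.2599127392152795 F [-0.7  0.7 -1. ] j [ 0.32 -0.16  1.81  0.    1.49  0.29]
shift [-8.812 -0.899  2.118] turn [-4.989 -0.009  0.009]
45 [ 0.707  0.025 -0.707] lens [0.517 0.021 0.113] tcp [0.456 0.019 0.174]
t 13.65 pos [0.4822 0.2402 0.2384] w 0.2599127392152795 F [-0.7  0.7 -1. ] j [ 0.32 -0.16  1.81  0.    1.49  0.29]
shift [-8.812 -1.381  2.558] turn [-5.614 -0.009  0.008]
```

Request:
jog_arm --targets '[[[-1.2, 0, 0], [0, 0, 0], 5], [[-2.4, -0.1, 0], [-0.6, 0, 0], 5], [[-3.6, -0.2, 0], [-1.2, 0, 0], 5], [[-4.8, -0.4, 0], [-1.8, 0, 0], 5], [[-6, -0.5, 0], [-2.4, 0, 0], 5], [[-7.2, -0.6, 0], [-3, 0, 0], 5], [[-8.2, -0.7, 0], [-3.5, 0, 0], 5], [[-8.8, -0.8, 0], [-4, 0, 0], 5]]'

```text
time: 14.65
tool_pos: [0.4687, 0.0185, 0.2348]
tool_rot: [0.191, 0.668, 0.692, 0.198]
contact_force: [0.2, -0.1, -1.0]
gripper_width: 0.258
grasp_force: 59.0
```

```bash
python3 - <<'E'
from h import *
T=np.array([.588,.0235,.042])
for tilt in (40,43):
    Rg=Rt(92,-tilt); zt=Rg.apply([0,0,1]); delta(T-.187*zt,Rg)
E
```

```text
t 14.65 pos [0.4687 0.0185 0.2348] w 0.2577496790659717 F [ 0.2 -0.1 -1. ] j [-0.19 -0.78  2.31  0.14  1.08 -0.26]
shift [ 0.034 -1.072  1.666] turn [-1.015 -0.003  0.003]
t 14.65 pos [0.4687 0.0185 0.2348] w 0.2577496790659717 F [ 0.2 -0.1 -1. ] j [-0.19 -0.78  2.31  0.14  1.08 -0.26]
shift [ 0.034 -1.458  1.731] turn [-1.39  -0.003  0.003]
```

Request:
jog_arm --targets '[[[0.03, -0.3, 0.4], [-0.3, 0, 0], 5], [[0.03, -0.55, 0.85], [-0.5, 0, 0], 5], [[0.03, -0.8, 1.25], [-0.75, 0, 0], 5], [[0.03, -1.07, 1.67], [-1, 0, 0], 5], [[0.03, -1.07, 1.67], [-1, 0, 0], 5], [[0.03, -1.07, 1.67], [-1, 0, 0], 5], [[0.03, -1.07, 1.67], [-1, 0, 0], 5]]'

```text
time: 15.52
tool_pos: [0.4693, 0.0201, 0.1881]
tool_rot: [0.237, 0.652, 0.677, 0.246]
contact_force: [-0.0, 0.9, -0.4]
gripper_width: 0.261
grasp_force: 59.0
```

```bash
python3 - <<'E'
from h import *
np.set_printoptions(precision=4,suppress=True)
T=np.array([.588,.0235,.042])
Rg=Rt(92,-42); zt=Rg.apply([0,0,1]); delta(T-.187*zt,Rg)
s=state();R0=R.from_quat(np.roll(s['tool_rot'],-1));z=R0.apply([0,0,1])
print('tilt',np.degrees(np.arccos(-z[2])),'T in tool',R0.inv().apply(T-s['tool_pos'])*1000)
im,d,p=grab('scene');P=cloud('scene')
b=np.clip(im[80:330,240:560].astype(float)*1.8,0,255).astype(np.uint8);save(cv2.resize(b,None,fx=2.4,fy=2.4,interpolation=cv2.INTER_CUBIC),'s2.png')
im2,d2,p2=grab('wrist')
W=cloud('wrist').reshape(-1,3); Lt=R0.inv().apply(W-s['tool_pos'])
m=(np.hypot(Lt[:,0],Lt[:,1])<.03)&(Lt[:,2]>-.03)&(Lt[:,2]<.1)
for lo in np.arange(0,.1,.02):
    Q=Lt[m&(Lt[:,2]>lo)&(Lt[:,2]<lo+.02)]
    if len(Q)>10:print('wrist',lo.round(2),len(Q),Q.min(0),Q.max(0))
Ls=R0.inv().apply(P.reshape(-1,3)-s['tool_pos'])
m=(np.hypot(Ls[:,0],Ls[:,1])<.03)
for lo in np.arange(0.0,.1,.02):
    Q=Ls[m&(Ls[:,2]>lo)&(Ls[:,2]<lo+.02)]
    if len(Q)>5:print('scene',lo.round(2),len(Q),Q.min(0),Q.max(0))
E
```

```text
t 15.53 pos [0.4693 0.0201 0.1881] w 0.26056452504385735 F [-0.   0.9 -0.4] j [-0.21 -0.87  2.47  0.21  0.88 -0.33]
shift [-0.029 -0.38   0.056] turn [-0.255 -0.006  0.011]
tilt 39.963395202701406 T in tool [ -0.8938  -2.8657 188.2774]
wrist 0.0 624 [-0.     -0.0123  0.0001] [0.0117 0.012  0.0199]
wrist 0.02 446 [ 0.0013 -0.0115  0.02  ] [0.0118 0.0123 0.0399]
wrist 0.04 906 [-0.0095 -0.0163  0.0401] [0.016  0.0173 0.06  ]
wrist 0.06 348 [ 0.0016 -0.0156  0.06  ] [0.0162 0.0164 0.08  ]
wrist 0.08 122 [ 0.0012 -0.0165  0.0801] [0.0168 0.0168 0.0867]
scene 0.0 106 [-0.0145 -0.0156  0.0001] [0.0104 0.0204 0.0197]
scene 0.02 102 [-0.013  -0.0032  0.0201] [0.0104 0.0163 0.0396]
scene 0.04 115 [-0.0162 -0.0039  0.04  ] [0.0151 0.02   0.06  ]
scene 0.06 141 [-0.0183 -0.0048  0.0601] [0.0157 0.0209 0.08  ]
scene 0.08 74 [-0.0161 -0.0102  0.0801] [0.015  0.0207 0.0888]
```

View pics/s2.png

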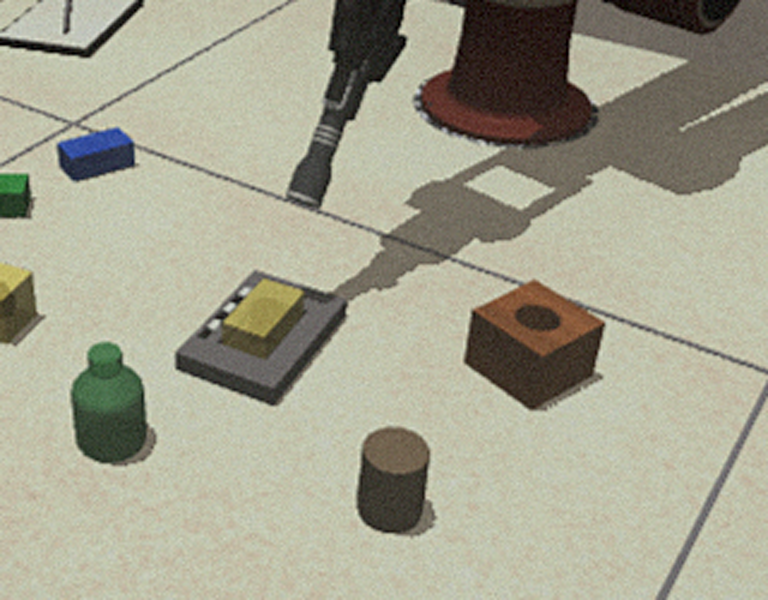

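The torch is at (310,180), lined up with the tool and pointing at the seated block at (265,315). It leans 40°, with the lens 101 mm from the target and the axis about 3 mm off. I'll settle, then hand in.

Request:
jog_arm --targets '[[[0, -0.08, 0], [0, 0, 0], 5], [[0, -0.08, 0], [0, 0, 0], 5], [[0, -0.08, 0], [0, 0, 0], 5], [[0, -0.08, 0], [0, 0, 0], 5], [[0, -0.08, 0], [0, 0, 0], 5], [[0, -0.08, 0], [0, 0, 0], 5]]'

```text
time: 16.38
tool_pos: [0.4674, 0.0201, 0.1859]
tool_rot: [0.237, 0.652, 0.677, 0.246]
contact_force: [-0.9, 0.2, -0.8]
gripper_width: 0.256
grasp_force: 59.0
```

```bash
python3 - <<'E'
from h import *
s=state();print(np.round(s['joint_vel'],4),s['tool_pos'],s['grasp_force'])
print(job_done())
E
```

```text
[ 0.0005  0.0015  0.0013  0.0006 -0.0014 -0.0011] [0.46736268 0.02009596 0.18586627] 59.02416408061981
the job is handed in; nothing more can be done
None
```

I handed the job in at about 16.4 s: the block is seated flat in the pocket and let go, and the torch is held still at a 40° lean, its lens about 10 cm from the middle of the block's top; no verdict came back.

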